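Gather the loose microtubes in the corner of a lidded tote

ROBOT

A 6-joint arm with a two-finger parallel gripper is mounted at the origin on a cart in front of the work surface, level with it; the furniture and walls round the work are solid. World frame = base frame: x ahead of the robot, y to its left, z up, the work surface at z = 0. Lengths are in m, angles in rad, forces in N, time in s.
With the tool pointing down it reaches from about 0.325 to 0.925 m from the base axis. Payload 3.1 kg.
Tool frame: the origin (TCP) lies midway between the tips of the shut fingers; the grasp point (between the pads) lies 19 mm behind it; z points along the fingers, x is the direction in which the jaws open and shut, and the axes are right-handed (so a half turn about z gives the same grasp; the last joint's range is limited). The gripper opens to 85 mm and grips with 20 to 120 N. Pads are 22 mm wide; open, the fingers measure 114 mm over their backs; the gripper's body (76 mm by 85 mm) begins 54 mm behind the grasp point. The pads swing forward as they close: fully open they stand 13 mm farther back than shut.
Start: joints at [1.034, 0.217, 1.613, -0, 1.311, -0.112], TCP at [0.258, 0.569, 0.231] pointing down, gripper open.
Joint ranges: [-2.75, 2.75], [-0.78, 2.1], [0.31, 2.55], [-1.13, 4.27], [0.13, 2.63], [-2.58, 2.58]. Speed limits (rad/s): [2.79, 2.79, 3.14, 3.14, 3.14, 3.14].

INTERFACE

Orientations are given as a rotation vector (axis times angle).
In Python, from cell import robot gives the robot as it stands. The module is installed in compiled form; this text tells all that it offers.
- The arm moves only by the tool send_rows, never from a script. Its argument "steps" is a list of rows, each a list of 7 numbers: the closure in counts, from 0 (fully open) to 255 (shut), then the shift along the tool's x, y, z in units of 40 mm (1.0 is 40 mm), then the turn, a rotation vector about the tool's x, y, z in units of 8 degrees (1.0 is 8 degrees). In form: [[claw, dx, dy, dz, wx, wy, wz], ...]. A call has 1 to 10 rows; each row shifts and turns the commanded pose from where the row before left it, along the tool's axes as they then stand; what a row does not reach is not made up. A row lasts 1/8 s, in which the tool goes at most 62.5 mm and 10.7 degrees, less where a joint would pass 70% of its speed; a pose out of reach is approached as far as the arm can. A call is refused whole if a number of a shift passes 1 or a number of a turn 1, either way. A call with a gripper value outside its range is refused whole. The fingers move at their own pace and stop on an object; the grip force is fixed at half the most. Time passes only in rows, so rows that do not move let the fingers close. It gives the time, the measured TCP pose, the force and the opening at its end, in the units of the state.
- robot.get_obs(): the state, without advancing time (a new reading comes with each control period).
- robot.capture(name): name is "scene" or "top" or "wrist"; returns a dict with "img" (480x640x3 uint8, red, green, blue), "vfov" (degrees; the focal length in pixels is half the picture's height over the tangent of half this angle, whatever the lens; pixels are square), "cx", "cy" (the principal point, pixels), "dist_coeffs" ([k1, k2, p1, p2, k3] as OpenCV has them; the pictures are not rectified), "R" (3x3) and "t" (3): a world point X has camera coordinates R X + t; the wrist camera has in their place "hand_eye" (4x4, takes a point from camera to tool coordinates, whose origin is the TCP and whose axes are the tool frame's). Camera axes: x right, y down, z forward; pixel columns grow to the right and rows downward; lengths in m; the calibration is good to about 2 mm. A picture is of the moment at which its call begins: read the wrist's pose just before it. There is no depth.
- robot.job_done(): hands the job in, once; it reports no verdict.
The state is a dict: "clock": time; "q": joint angles; "joint_velocities": joint speeds; "effort": joint torques, N m; "tcp_pos": TCP position; "orientation": TCP orientation; "force": force on the tool from outside, world axes, zero at the start; "wrist_torque": the same for the moment, N m; "opening": finger opening in m.
Only numpy, scipy, OpenCV 4.12 (cv2) and the standard library are available. Lean on these libraries where they do the work, as an engineer would, in place of code of your own. Each camera call takes 0.05 s, during which the arm holds its last target.

TASK

The small grey tote on the bench holds five loose microtubes that are to be picked out with forceps at its bevelled corner. First swing both of its half-open lid leaves over to the outside, well past upright, while the tote stays standing on the bench; then lift the tote by one of its end grips, about 10 cm clear of the bench, and tilt it roughly 35 degrees so that the bevelled corner is the lowest and all five tubes slide together into it. Finish while still holding the tote like that, tilted, clear of everything and still, with its leaves open and no tube spilled, and leave the other things on the bench where they are.

Things in the scene. Friction and masses are not known exactly. Their poses are not given: they have to be found in the camera images.
- tote: Open grey plastic tote, 124 (x) x 170 (y) x 52 mm high, walls 4, floor 5 mm, 0.3 to 0.43 kg. Origin: centre of its underside; x across it, away from the robot (within 25 degrees), y along it, to the robot's left, z up. The -x, -y corner (near right) is bevelled at 45 degrees, 34 mm legs; the others are square. Tilt it so that its -x side and its -y end both go down.
- tote_grip_left (a point): Point 15 mm below the top of the flat upright grip in the middle of the tote's +y end wall (y = +85 mm), 69 mm above the tote's underside. The grip is 12 mm thick along the tote's y (pinch it so) and 54 mm wide along x; its top is 84 mm above the underside, 32 mm above the rim
- tote_grip_right (a point): the same point of the equal grip at the tote's -y end (y = -85 mm)
- tote_corner (a point): point on the tote's inner floor at the middle of the bevelled corner, 5 mm above the tote's underside, at x = -42, y = -65 mm of the tote
- leaf_near (a joint): White lid leaf, 59 x 152 x 3 mm, hinged on the near (-x) long rim: hinge line along y at x = -61 mm, 53.5 mm above the tote's underside. In rad: 0 closed (flat, free edge at the tote's middle), grows as the free edge swings up and out to -x, 1.57 upright, 3.4 stop. It stays where left; about 0.5 N at the free edge turns it. Starts at 0.8 to 1.1
- leaf_far (a joint): The equal leaf on the far (+x) long rim, hinge line at x = +61 mm, same height; opens up and out to +x; same values, stiffness and start. Between the two half-open free edges is a gap of 39 to 68 mm along the tote's middle, free edges 96 to 106 mm above its underside: shut fingers can enter there and push each leaf over
- tube0: White conical microtube with a plain cap, 41 x 16 x 13 mm, 10 g, lying loose on the tote's floor; origin at the middle of its underside, long axis y. Slippery: slides at a slope of 8 to 11 degrees, needs some 5 more to slide along a wall
- tube1: White conical microtube with a plain cap, 41 x 16 x 13 mm, 10 g, lying loose on the tote's floor; origin at the middle of its underside, long axis y. Slippery: slides at a slope of 8 to 11 degrees, needs some 5 more to slide along a wall
- tube2: White conical microtube with a plain cap, 41 x 16 x 13 mm, 10 g, lying loose on the tote's floor; origin at the middle of its underside, long axis y. Slippery: slides at a slope of 8 to 11 degrees, needs some 5 more to slide along a wall
- tube3: White conical microtube with a plain cap, 41 x 16 x 13 mm, 10 g, lying loose on the tote's floor; origin at the middle of its underside, long axis y. Slippery: slides at a slope of 8 to 11 degrees, needs some 5 more to slide along a wall
- tube4: White conical microtube with a plain cap, 41 x 16 x 13 mm, 10 g, lying loose on the tote's floor; origin at the middle of its underside, long axis y. Slippery: slides at a slope of 8 to 11 degrees, needs some 5 more to slide along a wall
- petri: pale petri dish, 91 mm across, 15 mm high, on the bench about 20 cm to the left of the tote's middle; origin at the middle of its underside; bystander
- pen: black-capped marker, 134 mm long, 15 mm high, lying near the left edge of the bench; origin at the middle of its underside; bystander
- tape: roll of beige tape, 85 mm across, 19 mm high, lying on the bench about 21 cm to the right of the tote's middle; origin at the middle of its underside; bystander
- bottle: blue plastic bottle with a blue cap, 51 mm across, 105 mm high, standing at the left of the bench; origin at the middle of its underside; bystander

How it is judged:
On the way:
1. both lid leaves are swung past upright (over 1.8 rad) while the tote stands flat on the bench (value of joint each of leaf_near, leaf_far above 1.8 rad and height (world z) of tote_corner below 0.02 m and angle between tote's own z axis and vertical below 0.1 rad), for 0.2 s.
At the end, for the whole second after the job is handed in: Gripped and still, touching no bystander, bevelled corner over 40 mm above the bench; tilted 0.3 to 0.95 rad with both its -x side and -y end at least 0.15 rad down; every tube inside, its origin within 85 mm of the bevelled corner's floor point; both leaves beyond 1.8 rad (value of joint each of leaf_near, leaf_far above 1.8 rad and angle between tote's own x axis and vertical below 1.42 rad and angle between tote's own y axis and vertical below 1.42 rad and angle between tote's own z axis and vertical between 0.3 and 0.95 rad and contact force between the fingers and tote above 2 N and height (world z) of tote_corner above 0.04 m and contact force between tote and petri below 0.2 N and contact force between tote and tape below 0.2 N and contact force between tote and pen below 0.2 N and contact force between tote and bottle below 0.2 N and distance between each of tube0, tube1, tube2, tube3, tube4 and tote_corner below 0.085 m and z of each of tube0, tube1, tube2, tube3, tube4 in the frame of tote above -0.01 m and linear speed of tote below 0.03 m/s and angular speed of tote below 0.15 rad/s); the arm keeps its last pose, push and grip.
It fails at once if a tube leaves the tote (distance between any of tube0, tube1, tube2, tube3, tube4 and tote_corner above 0.2 m or z of any of tube0, tube1, tube2, tube3, tube4 in the frame of tote below -0.02 m).
It fails at once if the petri dish, marker, tape or blue bottle is moved more than 3 cm (distance of any of petri, tape, pen, bottle from where it was at the start of the episode above 0.03 m).
It fails at once if the tote is tipped more than 1.1 rad (angle between tote's own z axis and vertical above 1.1 rad).
It also fails if it takes over 42 s, if anything falls off the work surface, if the arm or the gripper's body presses on something with over 40 N, if the wrist force passes 120 N, or if a joint passes its speed limit or range.

## Working session

There is one attempt and no reset: what is moved stays moved. The work goes in short steps, Python scripts to look and compute and a tool call to move; the robot and the scene stay as the last step left them, time stands still between calls to the robot, and variables do not carry over. Pictures are saved under pics/ and viewed, and the job is handed in when it is done.

Besides the shell and the picture viewer there is one more tool, called by a JSON object that holds its "name" and its "arguments". send_rows: Moves the arm, as the interface text tells. Its arguments: {"type":"object","properties":{"steps":{"type":"array"}},"required":["steps"]}

```bash
mkdir -p pics; ls; python3 - <<'E'
from cell import robot
import cv2, numpy as np, pickle
o=robot.get_obs(); print(o)
for n in ["scene","top"]:
    c=robot.capture(n); pickle.dump(c,open(n+'.pkl','wb'))
    cv2.imwrite(f'pics/{n}0.png',c['img'][:,:,::-1]); print(n,{k:v for k,v in c.items() if k!='img'})
E
```

```text
pics
{'clock': 0.0, 'q': array([ 1.03384494e+00,  2.17758843e-01,  1.61494008e+00,  1.67180411e-05,
        1.31130769e+00, -1.12220879e-01]), 'joint_velocities': array([ 1.90747961e-05, -1.04236461e-04,  5.44324159e-04,  6.39084720e-04,
       -5.19385699e-04,  1.90075303e-03]), 'effort': array([ 3.05089789e-04, -3.96846056e+01, -3.03855014e+01, -1.68794381e-04,
        9.60125093e-03,  1.72140638e-06]), 'tcp_pos': array([0.25711131, 0.56876404, 0.22996227]), 'orientation': array([ 2.63886837,  1.7027372 , -0.00340646]), 'force': array([ 0.9270827 , -0.55366529,  0.3248781 ]), 'wrist_torque': array([-0.03818959,  0.0223517 , -0.01867737]), 'opening': 0.08557362645865967}
scene {'vfov': 53.45109366775957, 'cx': 317.87814837551156, 'cy': 238.47954318084592, 'dist_coeffs': array([0.02939604, 0.        , 0.        , 0.        , 0.        ]), 'R': array([[-0.64740832, -0.76175889, -0.02420449],
       [-0.30500612,  0.28806341, -0.90773935],
       [ 0.69845096, -0.58029549, -0.41883578]]), 't': array([0.45423083, 0.17270554, 0.74589896])}
top {'vfov': 51.393893581246324, 'cx': 320.295106915145, 'cy': 250.62512121779818, 'dist_coeffs': array([0.00332607, 0.        , 0.        , 0.        , 0.        ]), 'R': array([[-2.08243391e-02, -9.99767150e-01, -5.65612503e-03],
       [-9.74404593e-01,  2.15619951e-02, -2.23764988e-01],
       [ 2.23834842e-01,  8.51596214e-04, -9.74626717e-01]]), 't': array([0.16375294, 0.52183922, 0.96383523])}
```

View pics/scene0.png

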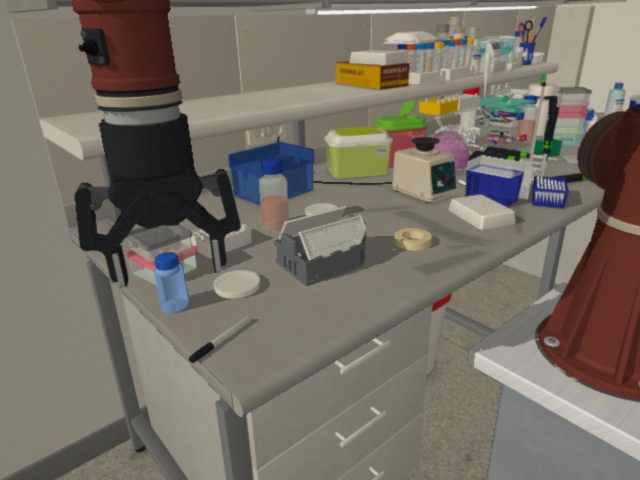

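View pics/top0.png

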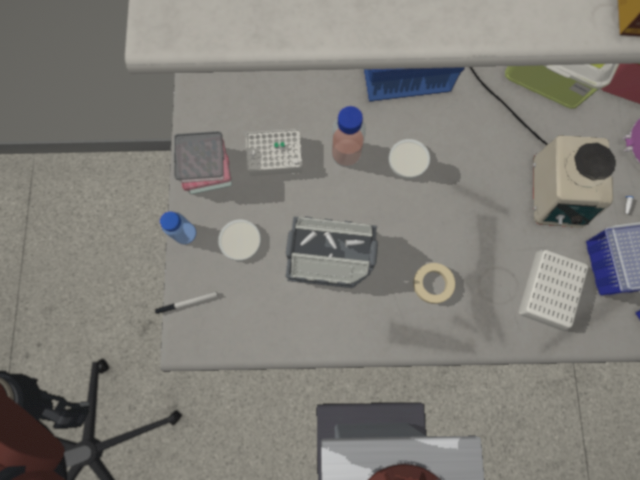

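```bash
cat > h.py <<'E'
import numpy as np, cv2, pickle
def K(c):
    f=240/np.tan(np.radians(c['vfov'])/2); return np.array([[f,0,c['cx']],[0,f,c['cy']],[0,0,1.]])
def ray(c,uv,z):
    n=cv2.undistortPoints(np.array([[uv]],float),K(c),c['dist_coeffs'])[0,0]
    R,t=c['R'],c['t']; o=-R.T@t; d=R.T@np.array([n[0],n[1],1]); return o+d*(z-o[2])/d[2]
def proj(c,X):
    return cv2.projectPoints(np.array(X,float).reshape(-1,1,3),cv2.Rodrigues(c['R'])[0],c['t'],K(c),c['dist_coeffs'])[0][:,0]
def load(n): return pickle.load(open(n+'.pkl','rb'))
def crop(c,x0,x1,y0,y1,s,name):
    im=c['img'][y0:y1,x0:x1,::-1]; cv2.imwrite(name,cv2.resize(im,None,fx=s,fy=s,interpolation=cv2.INTER_CUBIC))
E
python3 - <<'E'
from h import *
crop(load('top'),270,400,205,300,6,'pics/tc.png'); crop(load('scene'),265,380,195,290,6,'pics/sc.png')
E
```

```text
(no output)
```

View pics/tc.png

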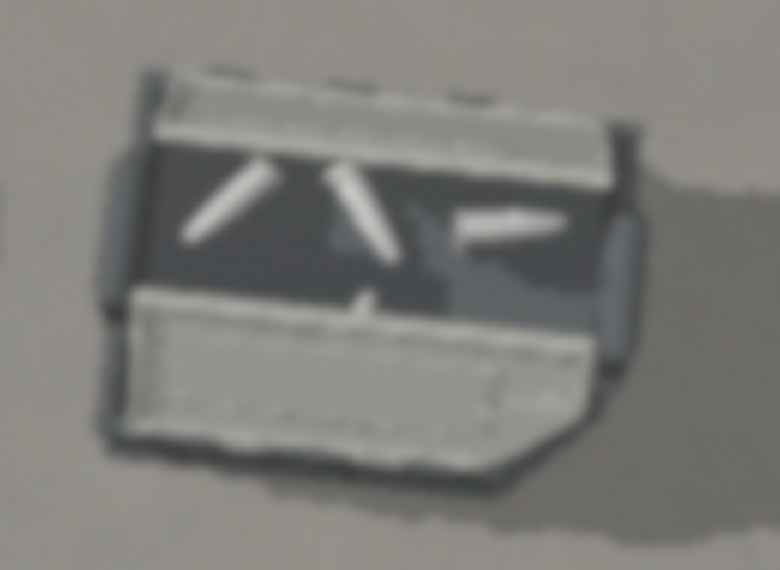

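View pics/sc.png

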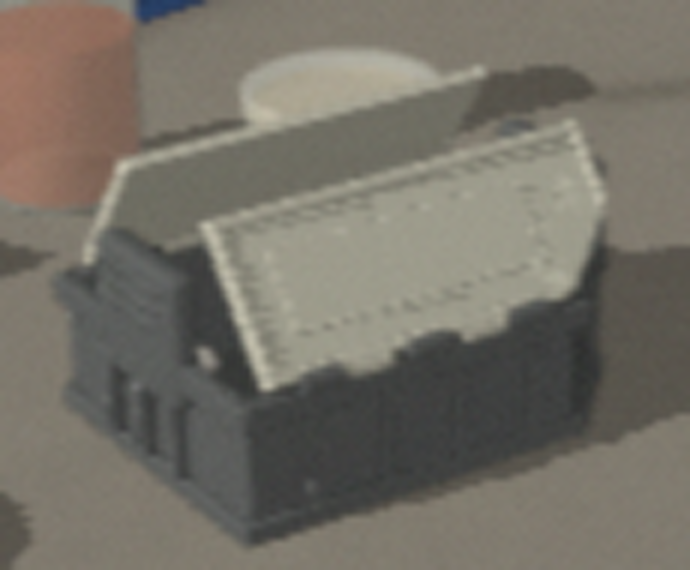

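```bash
python3 - <<'E'
from h import *
c=load('top'); s=load('scene')
P={'FL':((145,72),(62,85)),'NL':((100,448),(-62,85)),'FR':((637,127),(62,-85)),'BN':((500,488),(-62,-51)),'BR':((600,415),(-28,-85))}
W=[];L=[]
for k,((u,v),l) in P.items():
    w=ray(c,(270+u/6,205+v/6),.052); W.append(w[:2]);L.append(l);print(k,w.round(4))
W=np.array(W);L=np.array(L)/1000
def fit(W,L):
    a=W-W.mean(0);b=L-L.mean(0);U,S,Vt=np.linalg.svd(b.T@a);R=(U@Vt).T
    return R,W.mean(0)-R@L.mean(0)
R,t=fit(W,L);th=np.arctan2(R[1,0],R[0,0]);print('tote',t,np.degrees(th)); print(((L@R.T+t)-W).round(4))
for k,(a,b) in {'GL':((122,155),(106,312)),'GR':((632,214),(617,370))}.items():
    m=[ray(c,(270+p[0]/6,205+p[1]/6),.084)[:2] for p in (a,b)]; print(k,[R.T@(x-t) for x in m])
# scene check
for X in [(-.062,.085,.052),(-.062,.085,0),(.062,.085,.052),(-.062,-.051,.052),(-.062,-.051,0),(-.027,.085,.084),(.027,.085,.084)]:
    w=list(R@X[:2]+t)+[X[2]]; p=proj(s,[w])[0]; print(X,((p-[265,195])*6).round(), ((proj(c,[w])[0]-[270,205])*6).round())
# leaves free edges: near in top: (133,293)-(592,345); far (158,140)-(610,188)
for nm,pts in {'near':((133,293),(592,345)),'far':((158,140),(610,188))}.items():
  for z in (.096,.101,.106):
    print(nm,z,[(R.T@(ray(c,(270+p[0]/6,205+p[1]/6),z)[:2]-t)).round(4) for p in pts])
# bystanders
for n,(u,v),z in [('petri',(239,240),.015),('tape',(435,283),.019),('bottle',(172,221),.105),('pen',(186,303),.015),('pinkb',(350,118),.15),('dish2',(409,158),.02)]:
    print(n,ray(c,(u,v),z).round(3))
E
```

```text
FL [0.6007 0.2059 0.052 ]
NL [0.4677 0.2224 0.052 ]
FR [0.5768 0.0347 0.052 ]
BN [0.451  0.0869 0.052 ]
BR [0.4754 0.052  0.052 ]
tote [0.52131748 0.12966401] -8.25564787925103
[[-0.0058 -0.001 ]
 [ 0.0045  0.0003]
 [-0.0064  0.0019]
 [ 0.0016  0.0012]
 [ 0.006  -0.0024]]
GL [array([0.028413  , 0.08749616]), array([-0.02583368,  0.08540981])]
GR [array([ 0.02888816, -0.08491392]), array([-0.02469026, -0.08522912])]
(-0.062, 0.085, 0.052) [248. 402.] [ 99. 435.]
(-0.062, 0.085, 0) [254. 541.] [110. 460.]
(0.062, 0.085, 0.052) [ 70. 270.] [148.  88.]
(-0.062, -0.051, 0.052) [586. 298.] [496. 483.]
(-0.062, -0.051, 0) [584. 431.] [488. 506.]
(-0.027, 0.085, 0.084) [190. 275.] [107. 316.]
(0.027, 0.085, 0.084) [112. 220.] [129. 160.]
near 0.096 [array([-0.0209,  0.0763]), array([-0.0199, -0.0754])]
near 0.101 [array([-0.0219,  0.0758]), array([-0.0209, -0.075 ])]
near 0.106 [array([-0.023 ,  0.0754]), array([-0.022 , -0.0747])]
far 0.096 [array([0.0319, 0.0751]), array([ 0.0337, -0.0759])]
far 0.101 [array([0.0305, 0.0746]), array([ 0.0324, -0.0755])]
far 0.106 [array([0.0292, 0.0742]), array([ 0.031 , -0.0752])]
petri [0.563 0.327 0.015]
tape [ 0.459 -0.087  0.019]
bottle [0.582 0.446 0.105]
pen [0.429 0.436 0.015]
pinkb [0.773 0.088 0.15 ]
dish2 [ 0.741 -0.049  0.02 ]
```

```bash
cat >> h.py <<'E'
from scipy.spatial.transform import Rotation as Ro
T0=np.array([.523,.1295,0]); TH=np.radians(-8.3); RT=Ro.from_euler('z',TH).as_matrix()
def tw(p): return RT@np.array(p)+T0
def down(s=1):
    x=s*RT[:,1]; z=np.array([0,0,-1.]); return np.column_stack([x,np.cross(z,x),z])
def delta(o,p,R):
    Rc=Ro.from_rotvec(o['orientation']).as_matrix()
    print('shift units (tool axes)',(Rc.T@(np.array(p)-o['tcp_pos'])/.04).round(2),'turn units',(np.degrees(Ro.from_matrix(Rc.T@R).as_rotvec())/8).round(2))
E
python3 - <<'E'
from h import *
from cell import robot
o=robot.get_obs(); print(Ro.from_rotvec(o['orientation']).as_matrix().round(3))
for s in (1,-1): delta(o,tw([.005,0,.20]),down(s))
E
```

```text
[[ 0.412  0.911 -0.001]
 [ 0.911 -0.412 -0.002]
 [-0.002 -0.    -1.   ]]
shift units (tool axes) [-7.23 10.7   0.77] turn units [-0.    0.01 -2.  ]
shift units (tool axes) [-7.23 10.7   0.77] turn units [2.00e-02 1.00e-02 2.05e+01]
```

{"name": "send_rows", "arguments": {"steps": [[255,-0.5,0.75,0,0,0,-0.2],[255,-0.65,0.95,0,0,0,-0.2],[255,-0.7,0.9,0,0,0,-0.2],[255,-0.75,0.9,0,0,0,-0.2],[255,-0.75,0.85,0,0,0,-0.2],[255,-0.8,0.85,0,0,0,-0.2],[255,-0.8,0.8,0,0,0,-0.2],[255,-0.85,0.8,0,0,0,-0.2],[255,-0.85,0.75,0.2,0,0,-0.2],[255,-0.6,0.5,0.2,0,0,-0.2]]}}

```text
clock: 1.35
tcp_pos: [0.4807, 0.1938, 0.2148]
orientation: [2.378, 2.053, -0.001]
force: [0.9, 0.7, 0.4]
opening: -0.0
```

```bash
python3 - <<'E'
from h import *
from cell import robot
o=robot.get_obs(); print(o['q'].round(2),o['tcp_pos'],o['opening'])
delta(o,tw([.005,0,.15]),down(1))
E
```

```text
[ 0.25  0.    1.88 -0.    1.26 -1.18] [0.48067602 0.19380226 0.21479818] -1.5650884632473748e-05
shift units (tool axes) [-1.44  1.41  1.62] turn units [-0.    0.   -0.01]
```

{"name": "send_rows", "arguments": {"steps": [[255,-0.7,0.7,0,0,0,0],[255,-0.74,0.71,0.3,0,0,0],[255,0,0,0.6,0,0,0],[255,0,0,0.7,0,0,0],[255,0,0,0,0,0,0]]}}

```text
clock: 1.98
tcp_pos: [0.5248, 0.1299, 0.1481]
orientation: [-2.374, -2.051, 0.01]
force: [-0.2, -1.1, 0.0]
opening: -0.0001
```

```bash
python3 - <<'E'
from h import *
from cell import robot
o=robot.get_obs(); print(o['q'].round(2),o['tcp_pos'],o['opening'],o['force'])
delta(o,tw([.005,0,.15]),down(1))
for n in ['top','scene']:
    c=robot.capture(n); pickle.dump(c,open(n+'.pkl','wb'))
crop(load('top'),260,410,190,310,4,'pics/tc1.png'); crop(load('scene'),240,400,140,290,4,'pics/sc1.png')
E
```

```text
[ 0.11  0.13  1.88  0.    1.14 -1.31] [0.5247694  0.12994686 0.14808131] -0.00011074257650703183 [-0.24704869 -1.08443155  0.04803938]
shift units (tool axes) [-0.02  0.08 -0.05] turn units [-0.05  0.01 -0.01]
```

View pics/tc1.png

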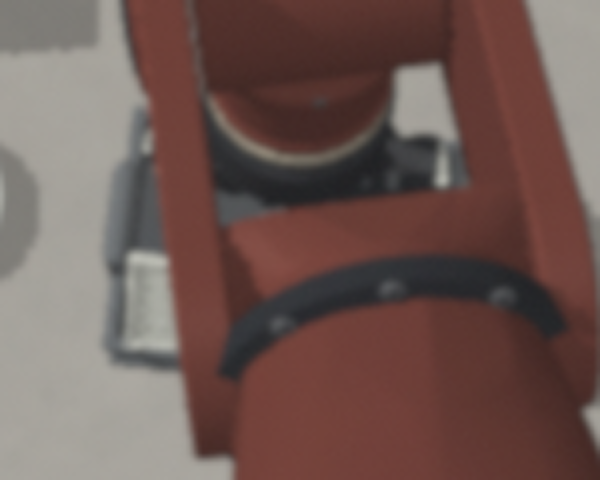

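View pics/sc1.png

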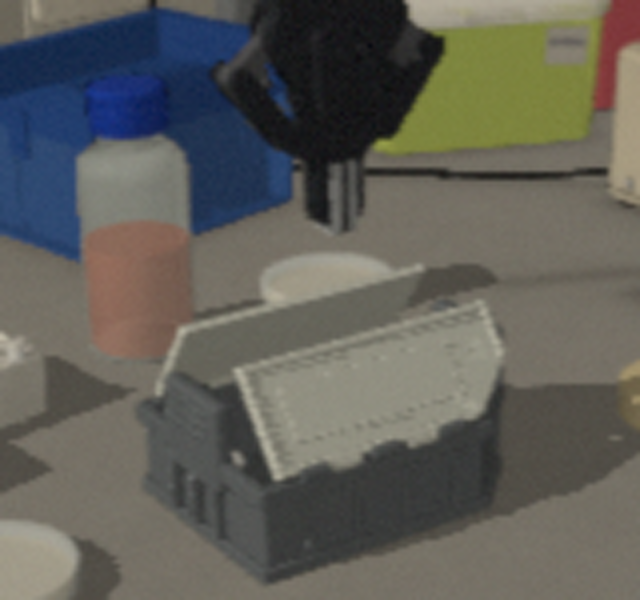

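{"name": "send_rows", "arguments": {"steps": [[255,0,0.08,0.6,0,0,0],[255,0,0,0.7,0,0,0],[255,0,0,0.6,0,0,0],[255,0,-0.2,0,0,0,0],[255,0,-0.4,0,0,0,0],[255,0,-0.4,0,0,0,0],[255,0,-0.4,0,0,0,0],[255,0,-0.4,0,0,0,0],[255,0,-0.3,0,0,0,0],[255,0,-0.2,0,0,0,0]]}}

```text
clock: 3.32
tcp_pos: [0.4387, 0.1435, 0.0752]
orientation: [-2.377, -2.054, 0.001]
force: [-0.7, -0.5, 0.1]
opening: 0.0001
```

```bash
python3 - <<'E'
from h import *
from cell import robot
o=robot.get_obs(); print(o['q'].round(2),o['tcp_pos'],o['force'], (RT.T@(o['tcp_pos']-T0)).round(4))
for n in ['scene']:
    c=robot.capture(n); pickle.dump(c,open(n+'.pkl','wb'))
crop(load('scene'),240,400,140,290,4,'pics/sc2.png')
E
```

```text
[ 0.16  0.07  2.1   0.    0.97 -1.26] [0.43866562 0.14346268 0.07522086] [-0.68168003 -0.52740262  0.12481146] [-0.0855  0.0016  0.0752]
```

View pics/sc2.png

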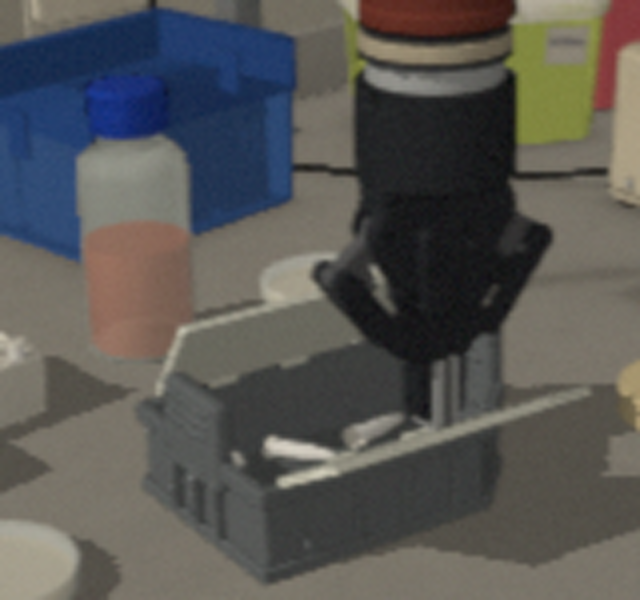

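{"name": "send_rows", "arguments": {"steps": [[255,0,0.6,0,0,0,0],[255,0,0.8,0,0,0,0],[255,0,0.6,0.05,0,0,0],[255,0,0.4,0,0,0,0],[255,0,0.4,0,0,0,0],[255,0,0.4,0,0,0,0],[255,0,0.4,0,0,0,0],[255,0,0.4,0,0,0,0],[255,0,0.3,0,0,0,0],[255,0,0.1,0,0,0,0]]}}

```text
clock: 4.62
tcp_pos: [0.6148, 0.1176, 0.0732]
orientation: [2.377, 2.054, 0.0]
force: [-0.5, 0.8, 0.4]
opening: -0.0004
```

```bash
python3 - <<'E'
from h import *
from cell import robot
o=robot.get_obs(); print(o['q'].round(2),o['tcp_pos'],o['force'], (RT.T@(o['tcp_pos']-T0)).round(4))
for n in ['scene']:
    c=robot.capture(n); pickle.dump(c,open(n+'.pkl','wb'))
crop(load('scene'),240,400,140,290,4,'pics/sc3.png')
E
```

```text
[ 0.08  0.39  1.71 -0.    1.04 -1.35] [0.61477106 0.11762567 0.07322683] [-0.48512071  0.80613668  0.43449077] [0.0925 0.0015 0.0732]
```

View pics/sc3.png

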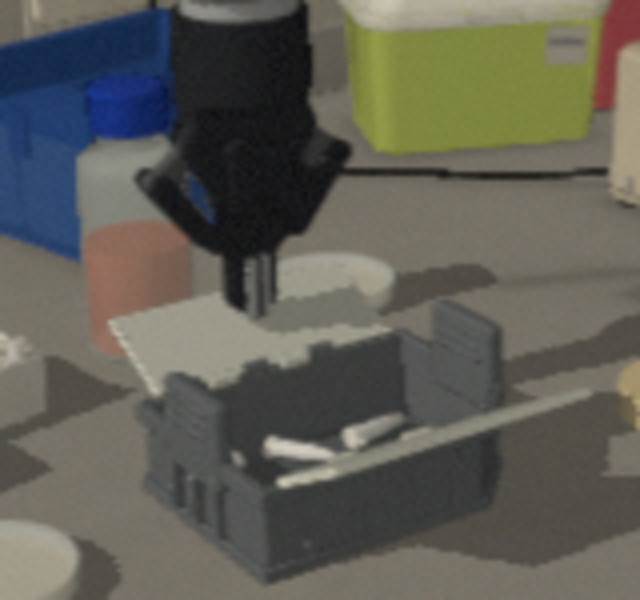

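{"name": "send_rows", "arguments": {"steps": [[255,0,0,-0.8,0,0,0],[255,0,0,-0.9,0,0,0],[0,0,0,-0.8,0,0,0],[0,0.5,-0.6,0,0,0,0],[0,0.7,-0.7,0,0,0,0],[0,0.6,-0.6,0,0,0,0],[0,0.3,-0.4,0,0,0,0],[0,0,0,0,0,0,0]]}}

```text
clock: 5.68
tcp_pos: [0.5341, 0.2148, 0.1732]
orientation: [2.375, 2.056, -0.001]
force: [-0.4, -0.6, -0.1]
opening: 0.0851
```

```bash
python3 - <<'E'
from h import *
from cell import robot
o=robot.get_obs(); print(o['q'].round(2),o['tcp_pos'],o['force'],o['opening'], (RT.T@(o['tcp_pos']-T0)).round(4))
c=robot.capture('wrist'); c['obs']=o; pickle.dump(c,open('wrist.pkl','wb')); cv2.imwrite('pics/w4.png',c['img'][:,:,::-1])
E=c['hand_eye']; Rc=Ro.from_rotvec(o['orientation']).as_matrix()
R=(Rc@E[:3,:3]).T; c['R']=R; c['t']=-R@(Rc@E[:3,3]+o['tcp_pos'])
im=c['img'][:,:,::-1].copy()
for sy in (1,-1):
  pts=[tw([x,sy*.085+y,.084]) for x,y in((-.027,-.006),(.027,-.006),(.027,.006),(-.027,.006))]
  p=proj(c,pts); print(p.round()); cv2.polylines(im,[p.astype(int)],True,(0,0,255),1)
p=proj(c,[tw([x,y,.052]) for x,y in ((-.062,.085),(.062,.085),(.062,-.085),(-.028,-.085),(-.062,-.051))]);cv2.polylines(im,[p.astype(int)],True,(0,255,0),1)
cv2.imwrite('pics/w4.png',im)
pickle.dump(c,open('wrist.pkl','wb'))
E
```

```text
[ 0.26  0.17  1.78 -0.    1.19 -1.17] [0.53409584 0.21484536 0.1731554 ] [-0.42448622 -0.55449943 -0.08119223] 0.08513722043023116 [-0.0013  0.0861  0.1732]
[[303. 204.]
 [304. 281.]
 [322. 281.]
 [322. 204.]]
[[ 44. 204.]
 [ 61. 279.]
 [ 77. 280.]
 [ 61. 204.]]
```

View pics/w4.png

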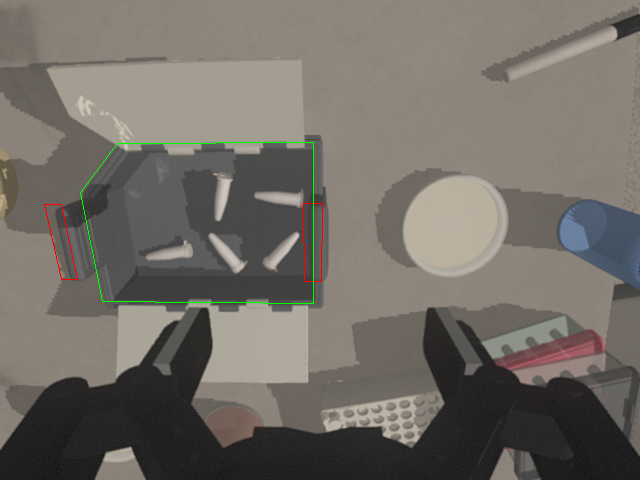

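```bash
python3 - <<'E'
from h import *
c=load('wrist'); crop(c,290,340,120,320,4,'pics/w4c.png'); crop(c,40,140,120,320,4,'pics/w4d.png')
a=cv2.imread('pics/w4c.png');b=cv2.imread('pics/w4d.png');im=np.hstack([b,a]);im=np.clip(im.astype(float)*1.8,0,255).astype('uint8');im=cv2.resize(im,None,fx=.75,fy=.75);cv2.imwrite('pics/w4e.png',im)
E
```

```text
(no output)
```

View pics/w4e.png

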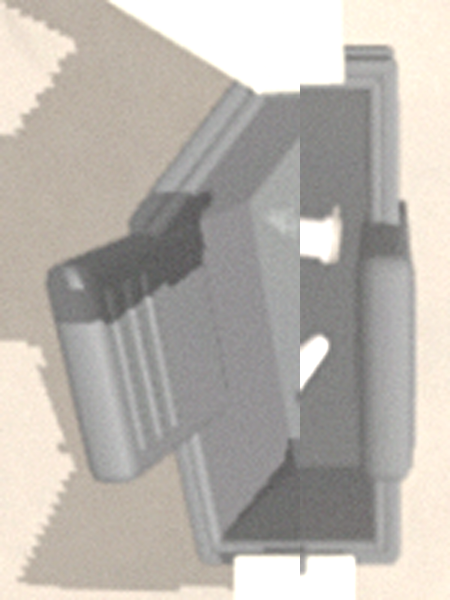

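{"name": "send_rows", "arguments": {"steps": [[0,0.08,0,0.6,0,0,0],[0,0,0,0.7,0,0,0],[0,0,0,0.7,0,0,0],[0,0,0,0.6,0,0,0],[0,0,0,0.4,0,0,0],[0,0,0,0,0,0,0],[255,0,0,0,0,0,0],[255,0,0,0,0,0,0],[255,0,0,0,0,0,0],[255,0,0,0,0,0,0]]}}

```text
clock: 6.98
tcp_pos: [0.5357, 0.217, 0.0539]
orientation: [2.375, 2.054, -0.001]
force: [0.6, -4.2, 3.1]
opening: 0.0123
```

{"name": "send_rows", "arguments": {"steps": [[255,0,0,0,0,0,0],[255,0,0,0,0,0,0],[255,0,0,0,0,0,0]]}}

```text
clock: 7.35
tcp_pos: [0.536, 0.2171, 0.0541]
orientation: [2.376, 2.054, 0.0]
force: [-0.5, -4.0, 5.1]
opening: 0.0112
```

```bash
python3 - <<'E'
from h import *
from cell import robot
o=robot.get_obs(); print(o['q'].round(2),o['tcp_pos'],o['force'],o['opening'], (RT.T@(o['tcp_pos']-T0)).round(4))
for n in ['scene']:
    c=robot.capture(n); pickle.dump(c,open(n+'.pkl','wb'))
crop(load('scene'),240,400,140,290,4,'pics/sc5.png')
E
```

```text
[ 0.26  0.33  1.84 -0.    0.97 -1.16] [0.53601873 0.21708836 0.05407144] [-0.53850016 -4.01421226  5.13673918] 0.011246261629057314 [0.0002 0.0886 0.0541]
```

View pics/sc5.png

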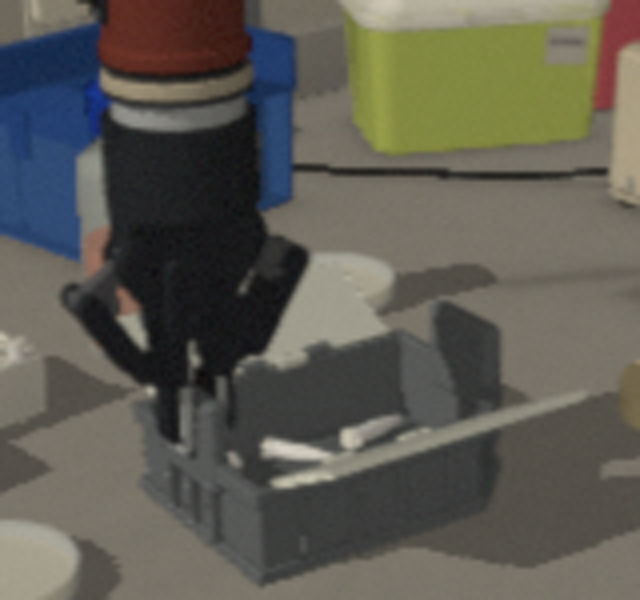

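{"name": "send_rows", "arguments": {"steps": [[255,0,0,-0.2,0,0,0],[255,0,0,-0.4,0,0,0],[255,0,0,-0.5,0,0,0],[255,0,0,-0.5,0,0,0],[255,0,0,-0.5,0,0,0],[255,0,0,-0.5,0,0,0],[255,0,0,-0.5,0,0,0],[255,0,0,-0.5,0,0,0],[255,0,0,-0.5,0,0,0],[255,0,0,-0.3,0,0,0]]}}

```text
clock: 8.65
tcp_pos: [0.5361, 0.2176, 0.2312]
orientation: [2.376, 2.054, 0.003]
force: [0.1, -0.3, -4.8]
opening: 0.0112
```

```bash
python3 - <<'E'
from h import *
from cell import robot
o=robot.get_obs(); print(o['q'].round(2),o['tcp_pos'],o['force'],o['wrist_torque'],o['opening'])
c=robot.capture('scene'); pickle.dump(c,open('scene.pkl','wb'))
crop(c,220,400,110,290,3.3,'pics/sc6.png')
E
```

```text
[ 0.26  0.12  1.73  0.    1.29 -1.16] [0.53613581 0.21760402 0.23119559] [ 0.0627429  -0.34548699 -4.84687127] [ 0.37699029 -0.05130379  0.01664022] 0.01122034006495506
```

View pics/sc6.png

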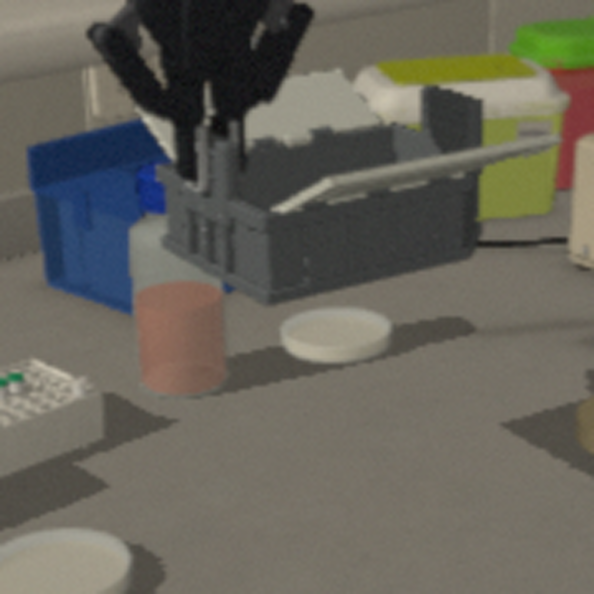

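{"name": "send_rows", "arguments": {"steps": [[255,0,0,0,-0.15,0.15,0],[255,0,0,0,-0.3,0.3,0],[255,0,0,0,-0.3,0.3,0],[255,0,0,0,-0.3,0.3,0],[255,0,0,0,-0.3,0.3,0],[255,0,0,0,-0.3,0.3,0],[255,0,0,0,-0.3,0.3,0],[255,0,0,0,-0.2,0.2,0],[255,0,0,0,0,0,0]]}}

```text
clock: 9.82
tcp_pos: [0.5331, 0.2166, 0.2267]
orientation: [2.305, 1.99, 0.647]
force: [-0.5, -0.6, -4.6]
opening: 0.0111
```

```bash
cat > chk.py <<'E'
from h import *
from cell import robot
import sys
n=sys.argv[1]
o=robot.get_obs(); print(o['q'].round(2),o['tcp_pos'],o['force'],o['wrist_torque'],o['opening'])
Rc=Ro.from_rotvec(o['orientation']).as_matrix()
Rt=np.column_stack([Rc[:,1],Rc[:,0],-Rc[:,2]])
print('tilt',np.arccos(Rt[2,2]),'x,y axis angle to vertical',np.arccos(Rt[2,0]),np.arccos(Rt[2,1]))
org=o['tcp_pos']-Rt@np.array([0,.085,.053]); print('corner est',org+Rt@[-.042,-.065,.005])
c=robot.capture('scene'); pickle.dump(c,open('scene.pkl','wb'))
crop(c,220,400,110,290,3.3,f'pics/s{n}.png')
c=robot.capture('top'); pickle.dump(c,open('top.pkl','wb'))
crop(c,230,430,170,320,3.5,f'pics/t{n}.png')
c=robot.capture('wrist'); cv2.imwrite(f'pics/w{n}.png',c['img'][:,:,::-1])
E=c['hand_eye'];R=(Rc@E[:3,:3]).T; c['R']=R; c['t']=-R@(Rc@E[:3,3]+o['tcp_pos']);c['Rt']=Rt;c['org']=org;pickle.dump(c,open('wrist.pkl','wb'))
E
python3 chk.py 7
```

```text
[ 0.16 -0.12  2.03  0.25  0.88 -1.39] [0.5330587  0.21659991 0.22667066] [-0.52445162 -0.60379808 -4.64505466] [-0.02883043  0.38698363  0.04534017] 0.011077082370096853
tilt 0.41963734124946794 x,y axis angle to vertical 1.2801700023486795 1.276954560452713
corner est [0.49468953 0.09318078 0.12735537]
```

View pics/s7.png

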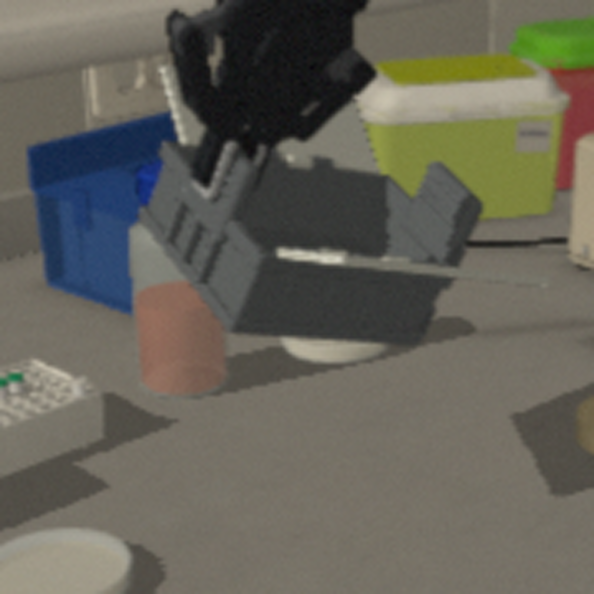

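View pics/w7.png

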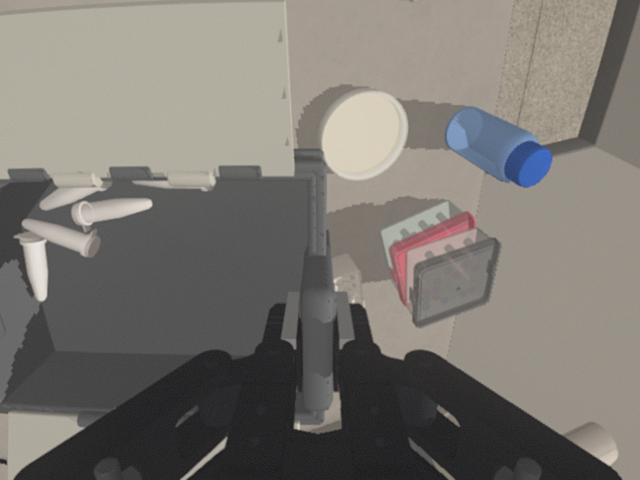

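{"name": "send_rows", "arguments": {"steps": [[255,0,0,0,-0.15,0.2,0],[255,0,0,0,-0.2,0.3,0],[255,0,0,0,-0.2,0.3,0],[255,0,0,0,-0.2,0.3,0],[255,0,0,0,0,0.1,0],[255,0,0,0,0,0,0],[255,0,0,0,0,0,0],[255,0,0,0,0,0,0]]}}

```text
clock: 10.98
tcp_pos: [0.5358, 0.2177, 0.2297]
orientation: [2.252, 1.968, 0.956]
force: [0.6, 0.1, -3.9]
opening: 0.0111
```

```bash
python3 chk.py 8
```

```text
[ 0.08 -0.19  2.14  0.53  0.75 -1.67] [0.5357891  0.21766462 0.22965718] [ 0.5814517   0.06203004 -3.92653713] [-0.13614829  0.55880199  0.01113662] 0.011062084281713595
tilt 0.618660470335563 x,y axis angle to vertical 1.1781934217953236 1.119824414506461
corner est [0.51472166 0.10999748 0.10910865]
```

View pics/s8.png

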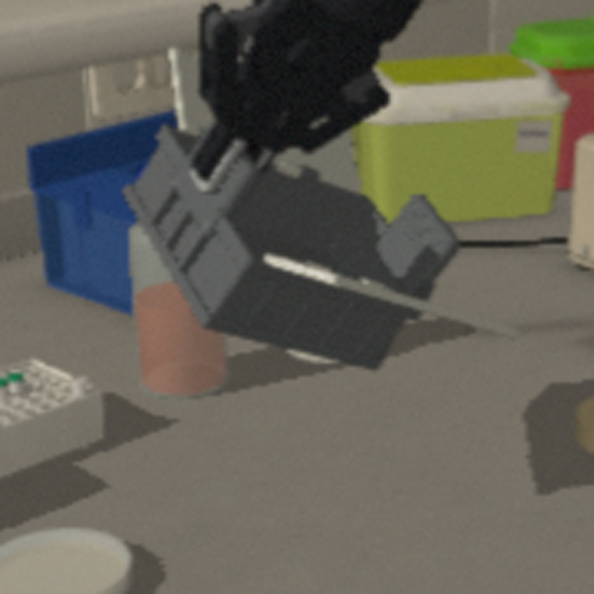

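View pics/w8.png

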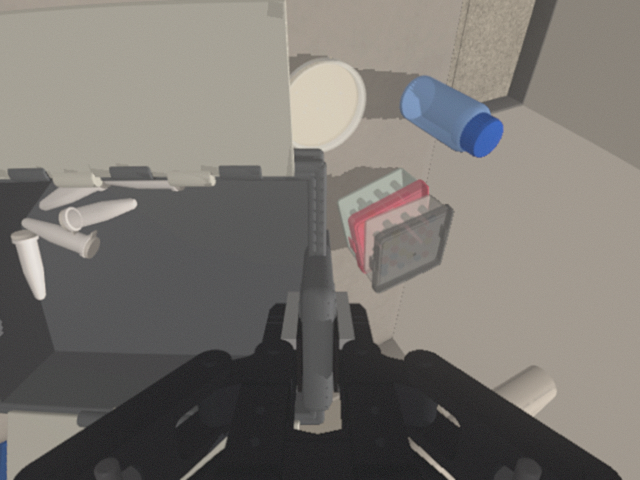

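View pics/t8.png

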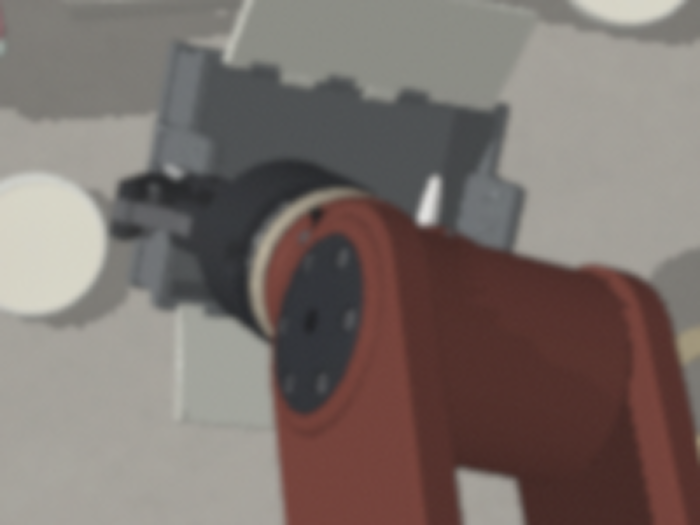

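```bash
python3 - <<'E'
from h import *
c=load('wrist'); crop(c,0,240,150,310,3.3,'pics/w8c.png')
def f(uv,z):
    n=cv2.undistortPoints(np.array([[uv]],float),K(c),c['dist_coeffs'])[0,0]
    d=c['Rt'].T@(c['R'].T@np.array([n[0],n[1],1])); o=c['Rt'].T@(-c['R'].T@c['t']-c['org'])
    return o+d*(z-o[2])/d[2]
for nm,uv,z in [('A',(33,265),.012),('B',(62,237),.012),('C',(100,214),.012),('D',(68,195),.012),('Eleft',(105,183),.012),('Emid',(155,184),.012),('Eright',(212,186),.012),('rimNL',(322,150),.052),('rimFL',(322,420),.052),('floorFR',(52,350),.005)]:
    p=f(uv,z); print(nm,p.round(3),'dist',np.linalg.norm(p-[-.042,-.065,.005]).round(3))
E
```

```text
A [-0.004 -0.07   0.012] dist 0.038
B [-0.021 -0.049  0.012] dist 0.028
C [-0.033 -0.025  0.012] dist 0.041
D [-0.043 -0.041  0.012] dist 0.025
Eleft [-0.049 -0.02   0.012] dist 0.046
Emid [-0.049  0.006  0.012] dist 0.071
Eright [-0.047  0.034  0.012] dist 0.1
rimNL [-0.069  0.088  0.052] dist 0.162
rimFL [0.06  0.088 0.052] dist 0.19
floorFR [ 0.056 -0.079  0.005] dist 0.099
```

View pics/w8c.png

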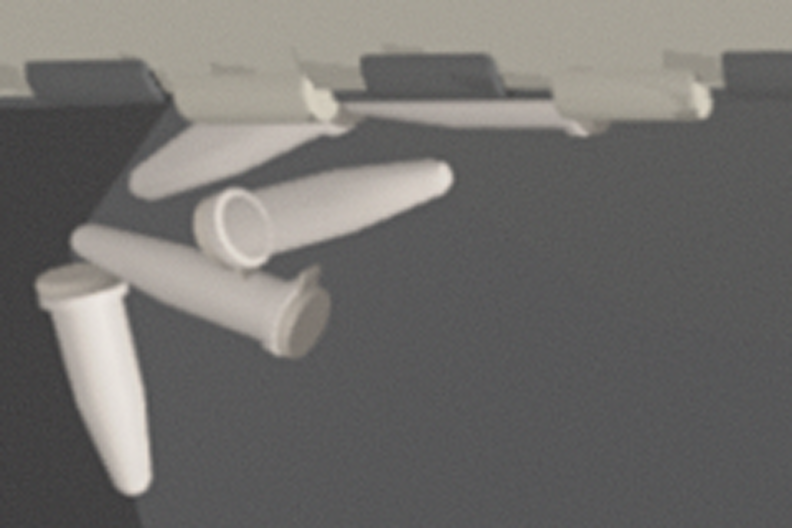

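```bash
python3 - <<'E'
from cell import robot
o=robot.get_obs(); print(o['clock'],o['joint_velocities'].round(3),o['tcp_pos'],o['opening'])
print(robot.job_done())
E
```

```text
11.125 [-0.003  0.     0.006 -0.    -0.001 -0.003] [0.53556511 0.21758328 0.22940273] 0.010683201383462673
the job is handed in; nothing more can be done
None
```

I handed the job in at 11.1 s of the 42 s allowed, with the tote held by its left end grip, tilted and still. No verdict came back, so what follows rests on my own checks.

**What I did:** With the fingers shut, I entered the gap between the leaves and pushed the near leaf, then the far one, outward while the tote stood flat. I then pinched the left grip, lifted about 18 cm at the grip, and tilted the tote in two steps toward the bevelled corner.

**Last checks:**
- **Tilt:** 0.62 rad. The tote's x and y axes stand 1.18 and 1.12 rad from vertical, under the 1.42 limit. This is the measured tool pose carried over to the tote; the wrist image showed no slip in the grip.
- **Height and grip:** The bevelled corner is estimated at 0.109 m above the bench. The gripper opening reads 11 mm on the 12 mm grip, and the joints are almost at rest.
- **Leaves:** Both should be at about 2.7 rad, worked out from how far the fingers pushed. The images show both well open, but I did not measure the angles directly.
- **Tubes:** All five are in the tote. Four are 25 to 41 mm from the corner point. The fifth lies along the near wall, partly hidden by the rim, and I put it at about 65 mm against the 85 mm limit.
- **Bystanders:** The arm stayed well clear of all of them, and the pictures showed no sign of any being moved. I did not re-measure their positions.

**One disagreement:** The wrist camera placed the tote about 3 to 5 mm farther along +y than the top view did. I shifted the grasp by about 3 mm to allow for it.

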